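Start a test carrier's captive bolt by feeling for the thread

TASK

The carrier plate with the splitter on it is standing a few millimetres proud on the guide pins of its test dock: press it down until it sits fully home. Then take the round knurled knob of the captive hand bolt, turn it backward (counter-clockwise seen from above) until you feel the thread drop, then forward (clockwise) one full turn so that the thread is started. Finish holding: keep the knob gripped and do not let go, and leave the loose things around the dock where they lie.

Things in the scene. Friction and masses are not known exactly. Their poses are not given: they have to be found in the camera images.
- dock: Test dock, fixed: aluminium base plate 112 x 212 mm on feet, top 16 mm above the worktop, with a black socket housing (centre x 0, y +40 mm) and a steel threaded boss, 42 mm across (axis x 0, y -70 mm); both end 46 mm above the worktop. Guide pins of 8 mm at x +-37, y -22 mm, 60.5 mm tall. Origin: centre of the underside, at worktop height; z up, y along its length.
- carrier (a joint): How far (m) the carrier has gone down its guide pins: 0 is 6 mm proud, 0.006 is home, flush on housing and boss. It is an aluminium plate 104 x 204 x 8 mm, level over the dock, its top 54 mm above the worktop when home. A stiff sliding fit: about 8 N of push moves it and it stays where it is left.
- press_point (a point): Where to press: the centre of the flat top of the splitter block (38 x 52 mm, 18 mm tall, threaded jacks on one side) fixed on the carrier. 78 mm above the worktop when the carrier is 6 mm proud, 72 mm when it is home.
- knob_centre (a point): Centre, on the bolt's axis, of the hand bolt's knob: a knurled steel cylinder 44 mm in diameter, 26 mm tall, slotted flat top, axis vertical; grip it from above at any yaw. Below it a collar 34 mm across, 12 mm tall. 94 mm above the worktop at bolt_depth 0; moves down with the bolt. The bolt is captive (lifts 4 mm at most), upright, always in line with its boss.
- bolt_depth (a joint): How far (m) the bolt has gone down: 0 resting on the very end of the boss's thread, 0.005 just after the drop, 0.010 one turn further in, 0.015 its stop. Right-handed thread, 5 mm pitch, 0.8 mm axial play. It starts resting by its weight (0.25 kg) on the first thread, at 0.0005-0.0018; turned backward it creeps up to 0; then nothing holds it for 5 mm: it falls if free, or follows a gripper down.
- bolt_turn (a joint): Angle (rad) the bolt has turned: 0 at the start, growing clockwise seen from above (forward, screwing in), falling counter-clockwise (backward). The end of the boss's thread, where the bolt drops, lies unseen 0.5 to 2.3 rad backward of the start. The bolt turns easily (less than 0.1 N m).
- torque_wrench: Loose bystander: a grey break-over wrench 139 mm long lying beside the dock. Origin at the centre of its underside.
- blue_box: Loose bystander: a small blue box, 56 x 80 x 47 mm. Origin at the centre of its underside.
- calculator: Loose bystander: a pocket calculator, 138 x 74 x 15 mm. Origin at the centre of its underside.
- attenuator: Loose bystander: a black finned attenuator, 69 mm long and 25 mm thick, lying behind the dock. Origin at the centre of its underside.
- brass_adapter: Loose bystander: a small brass coaxial adapter, 40 mm long, lying behind the dock. Origin at the centre of its underside.
- n_adapter: Loose bystander: a small silvery coaxial adapter, 38 mm long, lying to the right. Origin at the centre of its underside.

How it is judged:
By the outcome, as a careful person would: the job done as asked, in the order asked, and still so for the second after the job is handed in, while the arm keeps its last pose, push and grip.
It also fails if it takes over 72 s, if anything falls off the work surface, if the arm or the gripper's body presses on something with over 40 N, if the wrist force passes 120 N, or if a joint passes its speed limit or range.

ROBOT

A 7-joint arm with a two-finger parallel gripper is mounted at the origin on a cart in front of the work surface, level with it; the furniture and walls round the work are solid. World frame = base frame: x ahead of the robot, y to its left, z up, the work surface at z = 0. Lengths are in m, angles in rad, forces in N, time in s.
With the tool pointing down it reaches from about 0.35 to 0.9 m from the base axis. Payload 8.1 kg.
Tool frame: the origin (TCP) lies midway between the tips of the shut fingers; the grasp point (between the pads) lies 19 mm behind it; z points along the fingers, y is the line along which they close (so a half turn about z gives the same grasp; the last joint's range is limited). The gripper opens to 92 mm and grips with 3 to 60 N. Pads are 19 mm wide; open, the fingers measure 130 mm over their backs; the gripper's body (75 mm by 190 mm) begins 47 mm behind the grasp point.
Start: joints at [1.135, 0.434, 0.025, 1.573, -0.012, 1.134, -0.075], TCP at [0.204, -0.591, 0.227] pointing down, gripper open.
Joint ranges: [-2.62, 2.62], [-0.44, 2.09], [-1.27, 1.32], [0.08, 2.57], [-1.32, 4.46], [0.12, 2], [-2.74, 2.74]. Speed limits (rad/s): [2.22, 2.22, 3.01, 3.01, 3.14, 3.14, 3.14].

INTERFACE

Orientations are given as a rotation vector (axis times angle).
In Python, from cell import arm gives the robot as it stands.
- The arm moves only by the tool carry_out, never from a script. Its arguments are lists of equal length, an entry for each row: "claw": the finger opening in cm, from 0 to 9.18; "delta_pos": the shift along the tool's x, y, z in cm, a list of three; "angular": the turn, a rotation vector about the tool's x, y, z in rad, a list of three. In form: {"claw": [claw, ...], "delta_pos": [[dx, dy, dz], ...], "angular": [[ax, ay, az], ...]}. A call has 1 to 20 rows; each row shifts and turns the commanded pose from where the row before left it, along the tool's axes as they then stand; what a row does not reach is not made up. A row lasts 1/10 s, in which the tool goes at most 50 mm and 8.59 degrees, less where a joint would pass 70% of its speed; a pose out of reach is approached as far as the arm can. A call with a gripper value outside its range is refused whole. The fingers move at their own pace and stop on an object; "force" is the grip in N (left out, the last holds). Time passes only in rows, so rows that do not move let the fingers close. It gives the time, the measured TCP pose, the force, the opening and the grip force at its end, in the units of the state.
- arm.observe(): the state, without advancing time (a new reading comes with each control period).
- arm.get_image(name): name is "scene" or "top" or "wrist"; returns a dict with "frame" (400x640x3 uint8, red, green, blue), "mtx" (3x3 intrinsics, pixels), "dist" ([k1, k2, p1, p2, k3] as OpenCV has them; the pictures are not rectified), "T" (4x4, takes a point from camera to world coordinates). Camera axes: x right, y down, z forward; pixel columns grow to the right and rows downward; lengths in m; the calibration is good to about 2 mm. A picture is of the moment at which its call begins. There is no depth.
- arm.sign_off(): hands the job in; it is judged then, once.
Trained networks look in a picture, given as the dict that the camera call returned (one of the last four; its "shot" number tells which), for a name from the list of things; names that differ only in an ending like _2 or _b are one class to them, and where a whole thing is asked for, a point or a joint stands for the part that bears it (a point fixed in the world has none). Each returns a list of dicts, best first, with "conf" (0 to 1); they miss things now and then, are a little off and sometimes report something else, mostly with a low value. They report only what shows in the picture. A call takes as long as a camera call.
- arm.look_for(label, picture): "centre" ([column, row] as shares, 0 to 1, of the picture: columns of its width, rows of its height, amid what is visible of it).
- arm.trace(label, picture): "region" (400x640 bool, what is visible of it) and "centre" ([column, row] as shares, 0 to 1, of the picture: columns of its width, rows of its height, amid what is visible of it).
- arm.place_of(label, picture): "centre" ([column, row] as shares, 0 to 1, of the picture: columns of its width, rows of its height: a listed point, or the origin of a listed thing).
The state is a dict: "clock": time; "joints": joint angles; "dq": joint speeds; "joint_efforts": joint torques, N m; "position": TCP position; "ee_rot": TCP orientation; "force": force on the tool from outside, world axes, zero at the start; "ft_torque": the same for the moment, N m; "width": opening from 0.0 (shut) to 1.0 (fully open); "gripper_force": force on a finger pad.
Only numpy, scipy, OpenCV 4.12 (cv2) and the standard library are available. Lean on these libraries where they do the work, as an engineer would, in place of code of your own. Each camera call takes 0.05 s, during which the arm holds its last target. There are 200 camera calls.

## Working session

There is one attempt and no reset: what is moved stays moved. The work goes in short steps, Python scripts to look and compute and a tool call to move; the robot and the scene stay as the last step left them, time stands still between calls to the robot, and variables do not carry over. Pictures are saved under pics/ and viewed, at most 10 in all, crops included, and the job is handed in when it is done.

Besides the shell and the picture viewer there is one more tool, called after ">>>" as a command line: name --argument value ..., lists and objects as JSON in quotes. carry_out: Moves the arm, as the interface text tells. Its arguments: {"type":"object","properties":{"claw":{"type":"array","items":{"type":"number"}},"delta_pos":{"type":"array","items":{"type":"array","items":{"type":"number"}}},"angular":{"type":"array","items":{"type":"array","items":{"type":"number"}}},"force":{"type":"number"}},"required":["claw","delta_pos","angular"]}

```bash
mkdir -p pics; cat > h.py <<'E'
import numpy as np, cv2
from cell import arm
def ray(p,c):
    uv=np.array([[[c[0]*640,c[1]*400]]],float)
    u=cv2.undistortPoints(uv,np.array(p["mtx"]),np.array(p["dist"]))[0,0]
    T=np.array(p["T"]);return T[:3,3],T[:3,:3]@np.array([u[0],u[1],1])
def atz(p,c,z):
    o,d=ray(p,c);return o+d*(z-o[2])/d[2]
def save(p,n): cv2.imwrite("pics/"+n,p["frame"][:,:,::-1])
E
python3 - <<'E'
from h import *
s=arm.observe();print({k:np.round(v,3).tolist() for k,v in s.items()})
for n in("scene","top"):
    p=arm.get_image(n);save(p,n+"0.png");print(n,np.round(p["T"],3).tolist())
    for l,z in(("dock",0),("press_point",.078),("knob_centre",.093),("blue_box",0),("torque_wrench",0),("calculator",0),("attenuator",0),("brass_adapter",0),("n_adapter",0)):
        for r in arm.place_of(l,p)[:2]: print(l,round(r["conf"],2),np.round(np.array(r["centre"])*[640,400]),np.round(atz(p,r["centre"],z),4))
E
```

```text
{'clock': 0.0, 'joints': [1.135, 0.435, 0.025, 1.574, -0.012, 1.134, -0.075], 'dq': [-0.0, -0.001, -0.0, 0.001, -0.001, -0.001, 0.001], 'joint_efforts': [-0.001, -66.785, 0.984, -31.447, -0.061, 0.043, 0.0], 'position': [0.204, -0.59, 0.226], 'ee_rot': [-3.097, -0.52, 0.001], 'force': [0.262, 0.431, -0.353], 'ft_torque': [0.038, -0.016, 0.012], 'gripper_force': 0.0, 'width': 1.0}
scene [[-0.598, -0.468, 0.651, -0.183], [-0.802, 0.328, -0.5, 0.669], [0.021, -0.821, -0.571, 0.764], [0.0, 0.0, 0.0, 1.0]]
dock 0.89 [352. 226.] [0.5236 0.027  0.    ]
press_point 0.57 [336. 210.] [0.5261 0.0834 0.078 ]
knob_centre 0.87 [375. 192.] [ 0.5117 -0.0354  0.093 ]
blue_box 0.73 [382. 184.] [ 0.627  -0.1787  0.    ]
torque_wrench 0.67 [315. 204.] [0.6632 0.0477 0.    ]
torque_wrench 0.56 [411. 213.] [ 0.4715 -0.1448  0.    ]
calculator 0.8 [220. 278.] [0.5528 0.3992 0.    ]
calculator 0.52 [413. 213.] [ 0.4701 -0.15    0.    ]
attenuator 0.57 [339. 209.] [0.6031 0.0084 0.    ]
attenuator 0.53 [295. 201.] [0.7053 0.0874 0.    ]
brass_adapter 0.59 [312. 204.] [0.6687 0.0554 0.    ]
brass_adapter 0.37 [393. 170.] [ 0.6694 -0.2654  0.    ]
n_adapter 0.51 [390. 168.] [ 0.6827 -0.262   0.    ]
top [[0.001, -0.994, 0.109, 0.461], [-1.0, 0.001, 0.013, 0.057], [-0.013, -0.109, -0.994, 0.997], [0.0, 0.0, 0.0, 1.0]]
dock 0.88 [332. 221.] [0.5233 0.039  0.    ]
press_point 0.72 [317. 223.] [0.5159 0.0772 0.078 ]
knob_centre 0.72 [363. 222.] [ 0.5168 -0.0348  0.093 ]
knob_centre 0.3 [410. 192.] [ 0.5882 -0.1473  0.093 ]
blue_box 0.9 [410. 191.] [ 0.6051 -0.1678  0.    ]
torque_wrench 0.8 [395. 245.] [ 0.4624 -0.1264 -0.    ]
torque_wrench 0.19 [313. 155.] [0.7028 0.0895 0.    ]
calculator 0.71 [198. 213.] [0.5468 0.3942 0.    ]
attenuator 0.64 [310. 156.] [0.6998 0.0979 0.    ]
attenuator 0.35 [328. 165.] [0.6751 0.0487 0.    ]
brass_adapter 0.47 [326. 167.] [0.6689 0.0549 0.    ]
n_adapter 0.62 [445. 167.] [ 0.6689 -0.2619  0.    ]
```

View pics/top0.png

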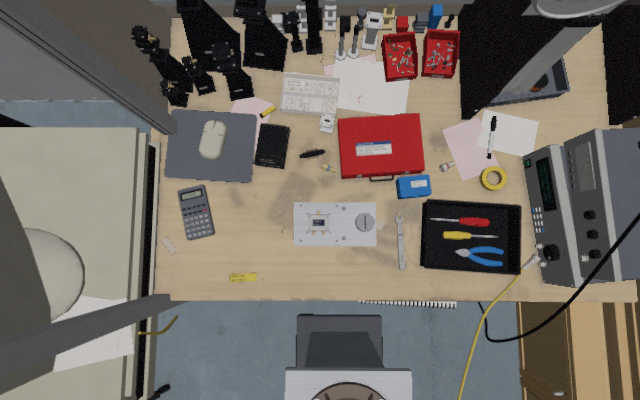

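View pics/scene0.png

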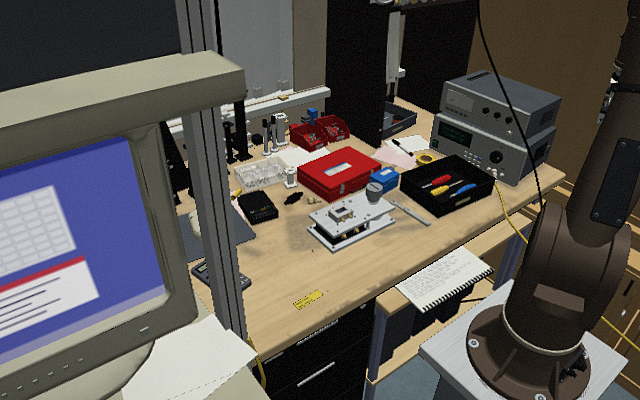

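The top view shows the dock plate at about (335,224), with the splitter at (319,222) and the knob at (364,222). The wrench is at (400,240) and the blue box at (414,186). The networks' results match the picture. I'll lift and approach above the splitter with the fingers shut.

>>> carry_out --claw '[0, 0, 0, 0, 0, 0, 0, 0, 0, 0, 0, 0, 0, 0, 0]' --delta_pos '[[0, 0, -2], [0, 0, -3], [0, 0, -3], [0, 0, -2], [1, -0.8, 0], [2.2, -1.8, 0], [2.2, -1.8, 0], [2.2, -1.8, 0], [2.2, -1.8, 0], [2.2, -1.8, 0], [2.2, -1.8, 0], [2.2, -1.8, 0], [2.2, -1.8, 0], [2.2, -1.8, 0], [1, -0.9, 0]]' --angular '[[0, 0, 0], [0, 0, 0], [0, 0, 0], [0, 0, 0], [0, 0, 0], [0, 0, 0], [0, 0, 0], [0, 0, 0], [0, 0, 0], [0, 0, 0], [0, 0, 0], [0, 0, 0], [0, 0, 0], [0, 0, 0], [0, 0, 0]]'

```text
clock: 2.5
position: [0.3531, -0.3474, 0.3262]
ee_rot: [-3.096, -0.526, -0.0]
force: [-0.2, 0.2, 0.3]
width: 0.005
gripper_force: 0.0
```

>>> carry_out --claw '[0, 0, 0, 0, 0, 0, 0, 0, 0, 0, 0, 0, 0, 0, 0]' --delta_pos '[[2.1, -2.5, 0.4], [2.1, -2.5, 0.4], [2.1, -2.5, 0.4], [2.1, -2.5, 0.4], [2.1, -2.5, 0.4], [2.1, -2.5, 0.4], [2.1, -2.5, 0.4], [2.1, -2.5, 0.4], [2.1, -2.5, 0.4], [2.1, -2.5, 0.4], [2.1, -2.5, 0.4], [2.1, -2.5, 0.4], [2.1, -2.5, 0.4], [0, 0, 0], [0, 0, 0]]' --angular '[[0, 0, 0], [0, 0, 0], [0, 0, 0], [0, 0, 0], [0, 0, 0], [0, 0, 0], [0, 0, 0], [0, 0, 0], [0, 0, 0], [0, 0, 0], [0, 0, 0], [0, 0, 0], [0, 0, 0], [0, 0, 0], [0, 0, 0]]'

```text
clock: 4.0
position: [0.5034, 0.0459, 0.2741]
ee_rot: [3.098, 0.522, -0.002]
force: [-1.4, 0.1, -0.5]
width: 0.0
gripper_force: 0.0
```

```bash
cat >> h.py <<'E'
from scipy.spatial.transform import Rotation as R
def st():
    s=arm.observe();print({k:np.round(s[k],4).tolist() for k in("clock","joints","position","ee_rot","force","ft_torque","width","gripper_force")})
    return s
def to(s,target):
    d=np.array(target)-s["position"];print("tool cm",np.round(100*R.from_rotvec(s["ee_rot"]).inv().apply(d),2))
E
python3 - <<'E'
from h import *
s=st()
for n in("wrist","top"):
    p=arm.get_image(n);save(p,n+"1.png")
    for l,z in(("dock",0),("press_point",.078),("knob_centre",.093)):
        for r in arm.place_of(l,p)[:2]: print(n,l,round(r["conf"],2),np.round(np.array(r["centre"])*[640,400]),np.round(atz(p,r["centre"],z),4))
E
```

```text
{'clock': 4.0, 'joints': [0.1758, 0.2415, -0.4561, 1.7574, 0.1147, 1.1701, -1.5506], 'position': [0.5034, 0.0459, 0.2741], 'ee_rot': [3.0978, 0.5221, -0.0019], 'force': [-1.432, 0.0644, -0.5413], 'ft_torque': [-0.0295, 0.0009, -0.0278], 'width': 0.0005, 'gripper_force': 0.0}
wrist dock 0.83 [332. 149.] [0.5151 0.034  0.    ]
wrist press_point 0.68 [298. 150.] [0.5147 0.0721 0.078 ]
wrist knob_centre 0.65 [401. 187.] [ 0.5158 -0.0357  0.093 ]
```

View pics/wrist1.png

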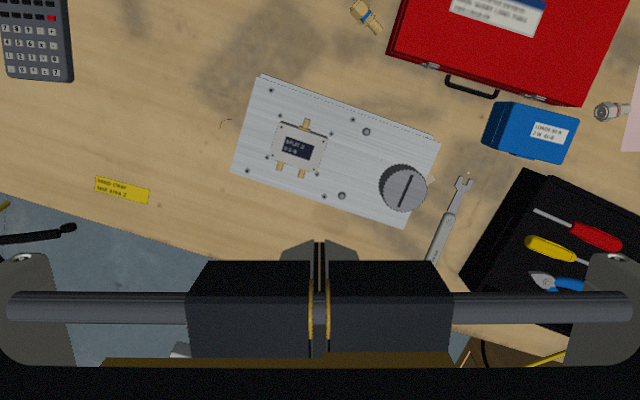

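```bash
python3 - <<'E'
from h import *
s=arm.observe()
for x,y in((298,150),(401,187)):
  pass
p=arm.get_image("wrist")
for l,z in(("press_point",.078),("knob_centre",.093)):
    r=arm.trace(l,p)
    for q in r[:2]: print(l,round(q["conf"],2),np.array(q["centre"])*[640,400],cv2.boundingRect(q["region"].astype(np.uint8)))
for px in((304,155),(401,187)):
  for z in(.078,.106): print(px,z,np.round(atz(p,(px[0]/640,px[1]/400),z),4))
to(s,[.515,.0745,.12])
E
```

```text
press_point 0.98 [321.024 152.68 ] (230, 78, 210, 151)
press_point 0.7 [528.  134.8] (480, 101, 97, 63)
knob_centre 0.92 [401.6 189.4] (379, 164, 48, 48)
(304, 155) 0.078 [0.5123 0.0648 0.078 ]
(304, 155) 0.106 [0.5176 0.0653 0.106 ]
(401, 187) 0.078 [ 0.5132 -0.0409  0.078 ]
(401, 187) 0.106 [ 0.5184 -0.032   0.106 ]
tool cm [ 2.02 -2.39 15.49]
```

The wrist view shows the splitter top centred at about (299,149), the knob at (402,187), and a clear approach. Descending over the splitter.

>>> carry_out --claw '[0, 0, 0, 0, 0, 0, 0, 0, 0, 0]' --delta_pos '[[0.5, -0.6, 2], [0.5, -0.6, 3], [0.5, -0.6, 3], [0.5, -0.6, 3], [0, 0, 3], [0, 0, 2], [0, 0, 1.5], [0, 0, 1], [0, 0, 0], [0, 0, 0]]' --angular '[[0, 0, 0], [0, 0, 0], [0, 0, 0], [0, 0, 0], [0, 0, 0], [0, 0, 0], [0, 0, 0], [0, 0, 0], [0, 0, 0], [0, 0, 0]]'

```text
clock: 5.55
position: [0.515, 0.0753, 0.0902]
ee_rot: [-3.098, -0.52, -0.001]
force: [-0.2, -0.2, 0.7]
width: 0.006
gripper_force: 0.0
```

>>> carry_out --claw '[0, 0, 0, 0, 0, 0]' --delta_pos '[[0, 0, 0.2], [0, 0, 0.2], [0, 0, 0.2], [0, 0, 0.2], [0, 0, 0], [0, 0, 0]]' --angular '[[0, 0, 0], [0, 0, 0], [0, 0, 0], [0, 0, 0], [0, 0, 0], [0, 0, 0]]'

```text
clock: 6.15
position: [0.5146, 0.0752, 0.0817]
ee_rot: [3.098, 0.52, -0.0]
force: [0.1, -0.6, -0.8]
width: 0.009
gripper_force: 0.0
```

>>> carry_out --claw '[0, 0, 0, 0, 0, 0]' --delta_pos '[[0, 0, 0.15], [0, 0, 0.15], [0, 0, 0.15], [0, 0, 0.15], [0, 0, 0], [0, 0, 0]]' --angular '[[0, 0, 0], [0, 0, 0], [0, 0, 0], [0, 0, 0], [0, 0, 0], [0, 0, 0]]'

```text
clock: 6.75
position: [0.5147, 0.0752, 0.0757]
ee_rot: [3.098, 0.52, -0.0]
force: [-1.5, -0.3, 2.4]
width: 0.007
gripper_force: 1.3
```

>>> carry_out --claw '[0, 0, 0, 0, 0]' --delta_pos '[[0, 0, 0.1], [0, 0, 0.1], [0, 0, 0.1], [0, 0, 0], [0, 0, 0]]' --angular '[[0, 0, 0], [0, 0, 0], [0, 0, 0], [0, 0, 0], [0, 0, 0]]'

```text
clock: 7.25
position: [0.5147, 0.0752, 0.0729]
ee_rot: [3.098, 0.52, 0.0]
force: [-1.3, -0.6, 6.1]
width: 0.002
gripper_force: 2.7
```

>>> carry_out --claw '[0, 0, 0, 0, 0]' --delta_pos '[[0, 0, 0.05], [0, 0, 0.05], [0, 0, 0.05], [0, 0, 0], [0, 0, 0]]' --angular '[[0, 0, 0], [0, 0, 0], [0, 0, 0], [0, 0, 0], [0, 0, 0]]'

```text
clock: 7.75
position: [0.5147, 0.0752, 0.0722]
ee_rot: [3.098, 0.52, 0.001]
force: [-5.2, -1.3, 15.8]
width: 0.004
gripper_force: 8.0
```

>>> carry_out --claw '[0, 0, 0, 0, 0]' --delta_pos '[[0, 0, 0.05], [0, 0, 0.05], [0, 0, 0], [0, 0, 0], [0, 0, 0]]' --angular '[[0, 0, 0], [0, 0, 0], [0, 0, 0], [0, 0, 0], [0, 0, 0]]'

```text
clock: 8.25
position: [0.5148, 0.0753, 0.072]
ee_rot: [3.097, 0.52, 0.001]
force: [-8.3, -3.0, 27.6]
width: 0.005
gripper_force: 13.9
```

The carrier is seated: it stops at 72.0 mm while the force climbs to 28 N. Now I'll lift, open, rotate for wrist range, and move above the knob.

>>> carry_out --claw '[0, 0, 0, 4, 8, 9.1, 9.1, 9.1, 9.1, 9.1, 9.1, 9.1]' --delta_pos '[[0, 0, -1], [0, 0, -3], [0, 0, -4], [0, 0, -4], [-0.5, 1.5, -2], [-0.6, 1.8, 0], [-0.6, 1.8, 0], [-0.6, 1.8, 0], [-0.6, 1.8, 0], [-0.6, 1.8, 0], [0, 0, 0], [0, 0, 0]]' --angular '[[0, 0, 0], [0, 0, 0], [0, 0, 0], [0, 0, 0], [0, 0, 0], [0, 0, 0], [0, 0, 0], [0, 0, 0], [0, 0, 0], [0, 0, 0], [0, 0, 0], [0, 0, 0]]'

```text
clock: 9.45
position: [0.5158, -0.0352, 0.2101]
ee_rot: [-3.098, -0.519, 0.0]
force: [0.6, 0.9, 0.3]
width: 0.737
gripper_force: 0.0
```

>>> carry_out --claw '[9.1, 9.1, 9.1, 9.1, 9.1, 9.1, 9.1, 9.1, 9.1, 9.1, 9.1, 9.1, 9.1, 9.1]' --delta_pos '[[0, 0, 0], [0, 0, 0], [0, 0, 0], [0, 0, 0], [0, 0, 0], [0, 0, 0], [0, 0, 0], [0, 0, 0], [0, 0, 0], [0, 0, 0], [0, 0, 0], [0, 0, 0], [0, 0, 0], [0, 0, 0]]' --angular '[[0, 0, -0.145], [0, 0, -0.145], [0, 0, -0.145], [0, 0, -0.145], [0, 0, -0.145], [0, 0, -0.145], [0, 0, -0.145], [0, 0, -0.145], [0, 0, -0.145], [0, 0, -0.145], [0, 0, -0.145], [0, 0, -0.145], [0, 0, 0], [0, 0, 0]]'

```text
clock: 10.85
position: [0.5159, -0.0345, 0.2102]
ee_rot: [-1.604, -2.701, -0.001]
force: [-0.0, 0.5, -0.7]
width: 0.992
gripper_force: 0.0
```

```bash
python3 - <<'E'
from h import *
s=st()
p=arm.get_image("wrist");save(p,"wrist2.png")
for l,z in(("press_point",.072),("knob_centre",.093)):
    for r in arm.place_of(l,p)[:2]: print(l,round(r["conf"],2),np.round(np.array(r["centre"])*[640,400]),np.round(atz(p,r["centre"],z),4))
# fit knob top circle by projecting
q=arm.trace("knob_centre",p)[0];m=q["region"].astype(np.uint8)
def sil(x,y):
    a=np.linspace(0,2*np.pi,60)
    P=np.array([[x+.022*np.cos(t),y+.022*np.sin(t),z] for z in(.080,.106) for t in a])
    T=np.linalg.inv(np.array(p["T"]))
    uv=cv2.projectPoints(P,cv2.Rodrigues(T[:3,:3])[0],T[:3,3],np.array(p["mtx"]),np.array(p["dist"]))[0]
    k=np.zeros_like(m);cv2.fillConvexPoly(k,cv2.convexHull(uv.astype(np.float32)).round().astype(int),1);return k
best=max(((sil(x,y)&m).sum()/(sil(x,y)|m).sum(),x,y) for x in np.arange(.508,.525,.0005) for y in np.arange(-.044,-.026,.0005))
print(best,m.sum())
to(s,[best[1],best[2],.074])
E
```

```text
{'clock': 10.85, 'joints': [0.5644, 0.3859, -0.7889, 1.8087, 0.308, 1.0744, 0.1621], 'position': [0.5159, -0.0345, 0.2102], 'ee_rot': [-1.6044, -2.7007, -0.0008], 'force': [-0.003, 0.4514, -0.7239], 'ft_torque': [0.0028, -0.1225, -0.0229], 'width': 0.9917, 'gripper_force': 0.0}
press_point 0.75 [385.  70.] [0.5148 0.0732 0.072 ]
knob_centre 0.74 [318. 196.] [ 0.5154 -0.037   0.093 ]
(np.float64(0.9210711768851304), np.float64(0.5154999999999992), np.float64(-0.03599999999999999)) 2614
tool cm [-0.12 -0.11 13.62]
```

View pics/wrist2.png

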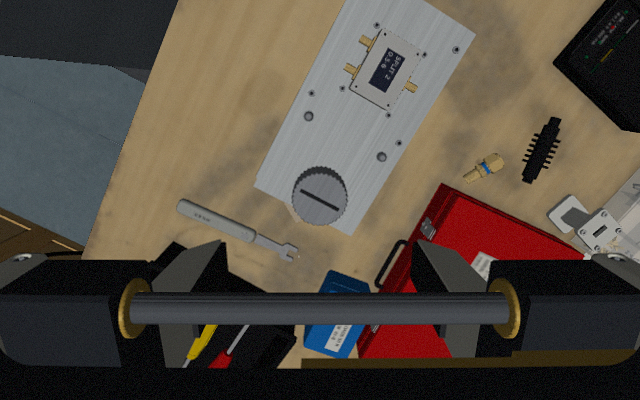

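The wrist view shows the knob centred at about (320,197) with both fingers well clear of it. The fit gives an axis at (0.5155, -0.036). Descending to straddle the knob, then closing gently.

>>> carry_out --claw '[9.1, 9.1, 9.1, 9.1, 9.1, 9.1, 9.1, 9.1, 9.1, 9.1]' --delta_pos '[[-0.1, -0.1, 2], [0, 0, 2.5], [0, 0, 2.5], [0, 0, 2], [0, 0, 2], [0, 0, 1.5], [0, 0, 1], [0, 0, 0.1], [0, 0, 0], [0, 0, 0]]' --angular '[[0, 0, 0], [0, 0, 0], [0, 0, 0], [0, 0, 0], [0, 0, 0], [0, 0, 0], [0, 0, 0], [0, 0, 0], [0, 0, 0], [0, 0, 0]]'

```text
clock: 12.05
position: [0.5161, -0.0367, 0.075]
ee_rot: [1.6, 2.702, 0.001]
force: [0.3, 0.4, 0.3]
width: 0.991
gripper_force: 0.0
```

>>> carry_out --claw '[6, 5, 4.4, 4, 4, 4, 4, 4, 4]' --delta_pos '[[0, 0, 0], [0, 0, 0], [0, 0, 0], [0, 0, 0], [0, 0, 0], [0, 0, 0], [0, 0, 0], [0, 0, 0], [0, 0, 0]]' --angular '[[0, 0, 0], [0, 0, 0], [0, 0, 0], [0, 0, 0], [0, 0, 0], [0, 0, 0], [0, 0, 0], [0, 0, 0], [0, 0, 0]]' --force 20

```text
clock: 12.95
position: [0.5171, -0.036, 0.0746]
ee_rot: [1.599, 2.702, 0.004]
force: [4.6, 3.0, -1.4]
width: 0.471
gripper_force: 20.0
```

```bash
python3 - <<'E'
from h import *
st()
E
```

```text
{'clock': 12.95, 'joints': [0.472, 0.548, -0.6887, 1.9594, 0.4792, 0.7982, 0.015], 'position': [0.5171, -0.036, 0.0746], 'ee_rot': [1.5986, 2.7022, 0.0042], 'force': [4.6459, 2.9564, -1.4266], 'ft_torque': [0.456, -1.037, 0.0014], 'width': 0.4713, 'gripper_force': 19.9999}
```

>>> carry_out --claw '[4, 4, 4, 4, 4, 4]' --delta_pos '[[0, 0.1, 0], [0, 0, 0], [0, 0, 0], [0, 0, 0], [0, 0, 0], [0, 0, 0]]' --angular '[[0, 0, 0], [0, 0, 0], [0, 0, -0.1], [0, 0, -0.1], [0, 0, -0.1], [0, 0, 0]]'

```text
clock: 13.55
position: [0.517, -0.036, 0.0744]
ee_rot: [1.176, 2.913, 0.002]
force: [4.8, 2.1, 0.5]
width: 0.471
gripper_force: 20.0
```

```bash
python3 - <<'E'
from h import *
st()
E
```

```text
{'clock': 13.55, 'joints': [0.5221, 0.573, -0.765, 1.9544, 0.5353, 0.8256, 0.2649], 'position': [0.517, -0.036, 0.0744], 'ee_rot': [1.1756, 2.9126, 0.0018], 'force': [4.76, 2.1289, 0.4754], 'ft_torque': [0.5209, -0.9833, 0.0746], 'width': 0.471, 'gripper_force': 19.9988}
```

>>> carry_out --claw '[4, 4, 4, 4]' --delta_pos '[[0, 0, 0.02], [0, 0, 0], [0, 0, 0], [0, 0, 0]]' --angular '[[0, 0, -0.1], [0, 0, -0.1], [0, 0, 0], [0, 0, 0]]'

```text
clock: 13.95
position: [0.517, -0.036, 0.0744]
ee_rot: [0.888, 3.012, 0.001]
force: [2.6, 2.0, 4.8]
width: 0.474
gripper_force: 20.0
```

>>> carry_out --claw '[4, 4, 4, 4]' --delta_pos '[[0, 0, 0], [0, 0, 0], [0, 0, 0], [0, 0, 0]]' --angular '[[0, 0, -0.1], [0, 0, -0.1], [0, 0, 0], [0, 0, 0]]'

```text
clock: 14.35
position: [0.5169, -0.0362, 0.0745]
ee_rot: [0.582, 3.086, 0.0]
force: [1.6, 2.0, 5.8]
width: 0.471
gripper_force: 20.0
```

```bash
python3 - <<'E'
from h import *
st()
E
```

```text
{'clock': 14.35, 'joints': [0.584, 0.6086, -0.8631, 1.9499, 0.6084, 0.8637, 0.5934], 'position': [0.5169, -0.0362, 0.0745], 'ee_rot': [0.5816, 3.0862, 0.0005], 'force': [1.6385, 1.9736, 5.768], 'ft_torque': [0.5597, -0.7171, 0.033], 'width': 0.4706, 'gripper_force': 20.0004}
```

>>> carry_out --claw '[4, 4, 4]' --delta_pos '[[0, 0, 0], [0, 0, 0], [0, 0, 0]]' --angular '[[0, 0, -0.1], [0, 0, -0.1], [0, 0, 0]]'

```text
clock: 14.65
position: [0.5169, -0.0362, 0.0744]
ee_rot: [0.265, 3.129, 0.0]
force: [2.8, 1.8, 7.7]
width: 0.473
gripper_force: 20.0
```

>>> carry_out --claw '[4, 4, 4]' --delta_pos '[[0, 0, 0], [0, 0, 0], [0, 0, 0]]' --angular '[[0, 0, -0.1], [0, 0, -0.1], [0, 0, 0]]'

```text
clock: 14.95
position: [0.5169, -0.0363, 0.0743]
ee_rot: [-0.048, 3.14, -0.0]
force: [3.0, 0.7, 5.2]
width: 0.47
gripper_force: 20.0
```

>>> carry_out --claw '[4, 4, 4]' --delta_pos '[[0, 0, 0], [0, 0, 0], [0, 0, 0]]' --angular '[[0, 0, -0.1], [0, 0, -0.1], [0, 0, 0]]'

```text
clock: 15.25
position: [0.5168, -0.0364, 0.0738]
ee_rot: [-0.362, 3.12, 0.0]
force: [5.4, 0.7, -1.9]
width: 0.47
gripper_force: 20.0
```

```bash
python3 - <<'E'
from h import *
st()
p=arm.get_image("wrist");save(p,"wrist3.png")
E
```

```text
{'clock': 15.25, 'joints': [0.6683, 0.6747, -1.008, 1.9441, 0.7175, 0.9328, 1.0996], 'position': [0.5168, -0.0364, 0.0738], 'ee_rot': [-0.3616, 3.1201, 0.0004], 'force': [5.3544, 0.6611, -1.8538], 'ft_torque': [0.6001, -1.2315, 0.0436], 'width': 0.4697, 'gripper_force': 19.9989}
```

View pics/wrist3.png

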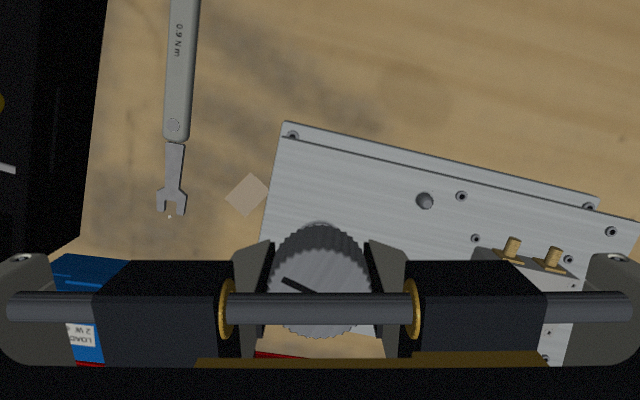

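The upward thread force fell from +5 N to about -2 N, the hanging bolt weight, at 1.1–1.3 rad backward, so the thread dropped. The knob is still centred between the pads at about (320,290). I'll follow it down to confirm.

>>> carry_out --claw '[4, 4, 4, 4]' --delta_pos '[[0, 0, 0.1], [0, 0, 0.1], [0, 0, 0.1], [0, 0, 0]]' --angular '[[0, 0, 0], [0, 0, 0], [0, 0, 0], [0, 0, 0]]'

```text
clock: 15.7
position: [0.5168, -0.0364, 0.0707]
ee_rot: [-0.356, 3.121, 0.0]
force: [5.7, 1.7, -2.1]
width: 0.468
gripper_force: 20.0
```

>>> carry_out --claw '[4, 4, 4, 4, 4]' --delta_pos '[[0, 0, 0.05], [0, 0, 0.05], [0, 0, 0.05], [0, 0, 0], [0, 0, 0]]' --angular '[[0, 0, 0], [0, 0, 0], [0, 0, 0], [0, 0, 0], [0, 0, 0]]'

```text
clock: 16.2
position: [0.5169, -0.0364, 0.07]
ee_rot: [-0.357, 3.12, -0.001]
force: [2.8, 1.5, 7.4]
width: 0.469
gripper_force: 20.0
```

The bolt followed 4.3 mm and then landed at 7 N, so the drop is confirmed. Now forward, following the pitch (0.8 mm/rad).

>>> carry_out --claw '[4, 4, 4, 4, 4, 4, 4, 4, 4, 4, 4, 4]' --delta_pos '[[0, 0, 0], [0, 0, 0], [0, 0, 0], [0, 0, 0.008], [0, 0, 0.008], [0, 0, 0.008], [0, 0, 0.008], [0, 0, 0.008], [0, 0, 0.008], [0, 0, 0.008], [0, 0, 0], [0, 0, 0]]' --angular '[[0, 0, 0.1], [0, 0, 0.1], [0, 0, 0.1], [0, 0, 0.1], [0, 0, 0.1], [0, 0, 0.1], [0, 0, 0.1], [0, 0, 0.1], [0, 0, 0.1], [0, 0, 0.1], [0, 0, 0], [0, 0, 0]]'

```text
clock: 17.4
position: [0.517, -0.0361, 0.0693]
ee_rot: [1.177, 2.912, 0.001]
force: [4.2, 2.0, 3.8]
width: 0.467
gripper_force: 20.0
```

```bash
python3 - <<'E'
from h import *
st()
E
```

```text
{'clock': 17.4, 'joints': [0.5164, 0.5793, -0.7584, 1.9589, 0.5437, 0.8158, 0.2564], 'position': [0.517, -0.0361, 0.0693], 'ee_rot': [1.1767, 2.9116, 0.0007], 'force': [4.1779, 2.0019, 3.8138], 'ft_torque': [0.6182, -1.1316, -0.0781], 'width': 0.4672, 'gripper_force': 20.0005}
```

Turning and sinking as expected. Continuing (1.0 rad done).

>>> carry_out --claw '[4, 4, 4, 4, 4, 4, 4, 4, 4, 4, 4, 4, 4, 4, 4, 4]' --delta_pos '[[0, 0, 0.008], [0, 0, 0.008], [0, 0, 0.008], [0, 0, 0.008], [0, 0, 0.008], [0, 0, 0.008], [0, 0, 0.008], [0, 0, 0.008], [0, 0, 0.008], [0, 0, 0.008], [0, 0, 0.008], [0, 0, 0.008], [0, 0, 0.008], [0, 0, 0.008], [0, 0, 0.008], [0, 0, 0]]' --angular '[[0, 0, 0.1], [0, 0, 0.1], [0, 0, 0.1], [0, 0, 0.1], [0, 0, 0.1], [0, 0, 0.1], [0, 0, 0.1], [0, 0, 0.1], [0, 0, 0.1], [0, 0, 0.1], [0, 0, 0.1], [0, 0, 0.1], [0, 0, 0.1], [0, 0, 0.1], [0, 0, 0.1], [0, 0, 0]]'

```text
clock: 19.0
position: [0.5175, -0.0361, 0.0682]
ee_rot: [2.849, 1.323, 0.003]
force: [6.5, 2.1, 2.1]
width: 0.471
gripper_force: 20.0
```

>>> carry_out --claw '[4, 4, 4, 4, 4, 4, 4, 4, 4, 4, 4, 4]' --delta_pos '[[0, 0, 0.008], [0, 0, 0.008], [0, 0, 0.008], [0, 0, 0.008], [0, 0, 0.008], [0, 0, 0.008], [0, 0, 0.008], [0, 0, 0.008], [0, 0, 0.008], [0, 0, 0.008], [0, 0, 0], [0, 0, 0]]' --angular '[[0, 0, 0.1], [0, 0, 0.1], [0, 0, 0.1], [0, 0, 0.1], [0, 0, 0.1], [0, 0, 0.1], [0, 0, 0.1], [0, 0, 0.1], [0, 0, 0.1], [0, 0, 0.1], [0, 0, 0], [0, 0, 0]]'

```text
clock: 20.2
position: [0.5176, -0.0364, 0.0674]
ee_rot: [-3.135, 0.199, -0.003]
force: [6.6, 1.4, 2.1]
width: 0.471
gripper_force: 20.0
```

```bash
python3 - <<'E'
from h import *
st()
p=arm.get_image("wrist");save(p,"wrist4.png")
E
```

```text
{'clock': 20.2, 'joints': [0.0449, 0.4646, -0.1033, 1.9986, 0.0738, 0.6797, -1.8027], 'position': [0.5176, -0.0364, 0.0674], 'ee_rot': [-3.1352, 0.1995, -0.0035], 'force': [6.5503, 1.3768, 2.1462], 'ft_torque': [0.1565, -1.3711, -0.0717], 'width': 0.4714, 'gripper_force': 20.0003}
```

View pics/wrist4.png

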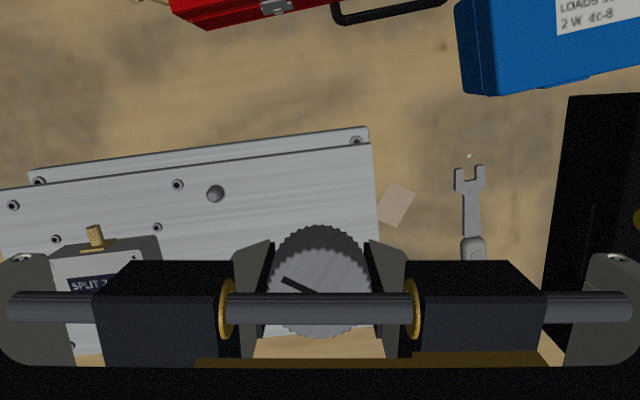

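The slot sits at the same angle in the gripper (285–320, 280–297), so nothing has slipped. 3.5 rad is done. Now regripping: open, turn back 2.85 rad, close.

>>> carry_out --claw '[5, 6, 7, 7, 7, 7]' --delta_pos '[[0, 0, 0], [0, 0, 0], [0, 0, 0], [0, 0, 0], [0, 0, 0], [0, 0, 0]]' --angular '[[0, 0, 0], [0, 0, 0], [0, 0, 0], [0, 0, 0], [0, 0, 0], [0, 0, 0]]'

```text
clock: 20.85
position: [0.5162, -0.0364, 0.0668]
ee_rot: [3.135, -0.2, -0.001]
force: [0.1, 0.0, -0.4]
width: 0.761
gripper_force: 0.0
```

>>> carry_out --claw '[7, 7, 7, 7, 7, 7, 7, 7, 7, 7, 7, 7, 7, 7, 7, 7, 7, 7, 7, 7]' --delta_pos '[[0, 0, 0], [0, 0, 0], [0, 0, 0], [0, 0, 0], [0, 0, 0], [0, 0, 0], [0, 0, 0], [0, 0, 0], [0, 0, 0], [0, 0, 0], [0, 0, 0], [0, 0, 0], [0, 0, 0], [0, 0, 0], [0, 0, 0], [0, 0, 0], [0, 0, 0], [0, 0, 0], [0, 0, 0], [0, 0, 0]]' --angular '[[0, 0, -0.145], [0, 0, -0.145], [0, 0, -0.145], [0, 0, -0.145], [0, 0, -0.145], [0, 0, -0.145], [0, 0, -0.145], [0, 0, -0.145], [0, 0, -0.145], [0, 0, -0.145], [0, 0, -0.145], [0, 0, -0.145], [0, 0, -0.145], [0, 0, -0.145], [0, 0, -0.145], [0, 0, -0.145], [0, 0, -0.145], [0, 0, -0.145], [0, 0, -0.145], [0, 0, -0.145]]'

```text
clock: 22.85
position: [0.5163, -0.0366, 0.0669]
ee_rot: [-0.567, -3.09, 0.001]
force: [0.2, -0.5, -0.7]
width: 0.759
gripper_force: 0.0
```

>>> carry_out --claw '[7, 7]' --delta_pos '[[0, 0, 0], [0, 0, 0]]' --angular '[[0, 0, 0], [0, 0, 0]]'

```text
clock: 23.05
position: [0.5163, -0.0364, 0.0668]
ee_rot: [-0.583, -3.087, -0.0]
force: [-0.6, 0.2, 0.1]
width: 0.762
gripper_force: 0.0
```

```bash
python3 - <<'E'
from h import *
s=st();to(s,[.5172,-.0362,.0672])
p=arm.get_image("wrist");save(p,"wrist5.png")
E
```

```text
{'clock': 23.05, 'joints': [0.5799, 0.6197, -0.8578, 1.9563, 0.6226, 0.8526, 0.5807], 'position': [0.5163, -0.0364, 0.0668], 'ee_rot': [-0.5831, -3.0867, -0.0003], 'force': [-0.5821, 0.153, 0.1198], 'ft_torque': [0.0575, -0.1671, 0.0489], 'width': 0.7623, 'gripper_force': 0.0}
tool cm [-0.08  0.06 -0.04]
```

View pics/wrist5.png

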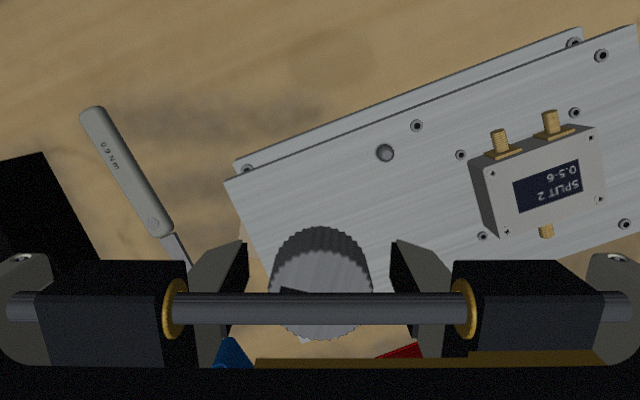

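The fingers are open and clear on both sides of the knob, which is centred at about (320,285). I'll correct the centring by 1 mm, regrip, and turn the remaining 2.85 rad.

>>> carry_out --claw '[6, 5, 4, 4, 4, 4, 4, 4]' --delta_pos '[[-0.08, 0.06, 0], [0, 0, 0], [0, 0, 0], [0, 0, 0], [0, 0, 0], [0, 0, 0], [0, 0, 0], [0, 0, 0]]' --angular '[[0, 0, 0], [0, 0, 0], [0, 0, 0], [0, 0, 0], [0, 0, 0], [0, 0, 0], [0, 0, 0], [0, 0, 0]]' --force 20

```text
clock: 23.9
position: [0.5173, -0.0362, 0.067]
ee_rot: [-0.576, -3.088, 0.0]
force: [-0.5, -2.2, 1.6]
width: 0.467
gripper_force: 20.0
```

>>> carry_out --claw '[4, 4, 4, 4, 4, 4, 4, 4, 4, 4, 4, 4, 4, 4, 4, 4]' --delta_pos '[[0, 0, 0.008], [0, 0, 0.008], [0, 0, 0.008], [0, 0, 0.008], [0, 0, 0.008], [0, 0, 0.008], [0, 0, 0.008], [0, 0, 0.008], [0, 0, 0.008], [0, 0, 0.008], [0, 0, 0.008], [0, 0, 0.008], [0, 0, 0.008], [0, 0, 0.008], [0, 0, 0.008], [0, 0, 0]]' --angular '[[0, 0, 0.1], [0, 0, 0.1], [0, 0, 0.1], [0, 0, 0.1], [0, 0, 0.1], [0, 0, 0.1], [0, 0, 0.1], [0, 0, 0.1], [0, 0, 0.1], [0, 0, 0.1], [0, 0, 0.1], [0, 0, 0.1], [0, 0, 0.1], [0, 0, 0.1], [0, 0, 0.1], [0, 0, 0]]'

```text
clock: 25.5
position: [0.5174, -0.0362, 0.0658]
ee_rot: [2.528, 1.865, -0.0]
force: [-0.1, -1.1, 0.8]
width: 0.472
gripper_force: 20.0
```

>>> carry_out --claw '[4, 4, 4, 4, 4, 4, 4, 4, 4, 4, 4, 4, 4, 4, 4, 4]' --delta_pos '[[0, 0, 0.008], [0, 0, 0.008], [0, 0, 0.008], [0, 0, 0.008], [0, 0, 0.008], [0, 0, 0.008], [0, 0, 0.008], [0, 0, 0.008], [0, 0, 0.008], [0, 0, 0.008], [0, 0, 0.008], [0, 0, 0.008], [0, 0, 0.008], [0, 0, 0], [0, 0, 0], [0, 0, 0]]' --angular '[[0, 0, 0.1], [0, 0, 0.1], [0, 0, 0.1], [0, 0, 0.1], [0, 0, 0.1], [0, 0, 0.1], [0, 0, 0.1], [0, 0, 0.1], [0, 0, 0.1], [0, 0, 0.1], [0, 0, 0.1], [0, 0, 0.1], [0, 0, 0.1], [0, 0, 0.05], [0, 0, 0], [0, 0, 0]]'

```text
clock: 27.1
position: [0.5174, -0.0363, 0.0647]
ee_rot: [3.139, -0.116, 0.0]
force: [-0.4, -3.4, 1.8]
width: 0.468
gripper_force: 20.0
```

```bash
python3 - <<'E'
from h import *
s=st()
p=arm.get_image("wrist");save(p,"wrist6.png")
p=arm.get_image("top")
for l in("torque_wrench","blue_box","calculator","attenuator","brass_adapter","n_adapter"):
    for r in arm.place_of(l,p)[:1]: print(l,round(r["conf"],2),np.round(atz(p,r["centre"],0),3))
E
```

```text
{'clock': 27.1, 'joints': [0.0545, 0.4701, -0.1167, 1.9985, 0.0848, 0.6775, -1.7606], 'position': [0.5174, -0.0363, 0.0647], 'ee_rot': [3.1391, -0.1163, 0.0001], 'force': [-0.4048, -3.3858, 1.7869], 'ft_torque': [-0.611, 0.0742, 0.0184], 'width': 0.4679, 'gripper_force': 20.0001}
torque_wrench 0.62 [ 0.698  0.093 -0.   ]
blue_box 0.43 [ 0.609 -0.165  0.   ]
calculator 0.74 [ 0.6   -0.172  0.   ]
attenuator 0.67 [0.695 0.104 0.   ]
brass_adapter 0.58 [0.666 0.054 0.   ]
n_adapter 0.54 [ 0.666 -0.26   0.   ]
```

View pics/wrist6.png

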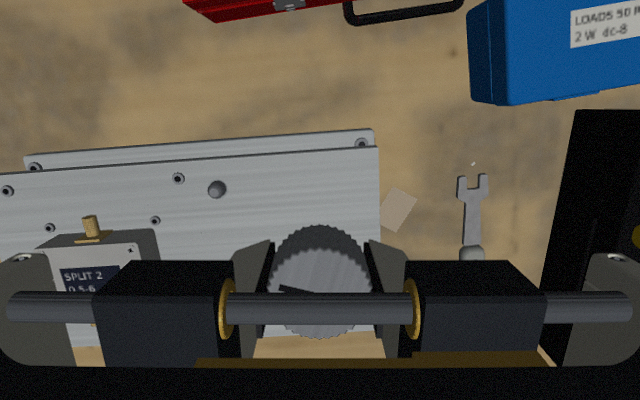

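The knob is still gripped. It was turned 6.34 rad forward after the drop and sank 5.3 mm, with the surrounding items in view undisturbed. Handing in.

```bash
python3 -c "
from cell import arm
print(arm.sign_off())"
```

```text
the job is handed in; nothing more can be done
None
```

The job is handed in: the carrier is pressed home, the thread drop was felt about 1.2 rad backward, the bolt was turned forward one full turn with one regrip partway (sinking about 5 mm), and the knob is still gripped.

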